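# Open a dead mask drawer by its covered manual release

### The job

The mask drawer unit has lost power and its drawer is locked shut. Swing the little steel cover on the front of the unit aside, around its one screw, so that the release hole is fully uncovered; push the latch behind the hole in with an end of the blue pen until the drawer springs open; then lay the pen down on the worktop, leaving the cover aside and the drawer open. Do not drop the pen, and leave the other things where they are.

Things in the scene. Friction and masses are not known exactly. Their poses are not given: they have to be found in the camera images.
- unit: white drawer unit for photomasks, fixed, 170 deep (x) x 165 wide (y) x 150 mm high. Origin: centre of its underside, on the worktop. Its front looks along its own -x; the front face (fascia) is the plane x = -85 mm of this frame. Lower part of the front (14 to 76 mm up): the drawer, white frame with a clear window, amber mask boxes behind it. Upper part (77 to 146 mm up): aluminium fascia with the cover in the middle.
- release_hole (a point): centre of the round release hole, 16 mm in diameter, in the fascia's outer face (fascia 3 mm thick), 119 mm above the worktop, in the middle of the unit's width; its axes are the unit's, so the hole runs along +x. The hole is hidden behind the cover at the start.
- cover (a joint): angle of the steel cover about its pivot screw (axis: the unit's +x). 0: upright, hole covered; positive: top swung to the unit's -y (right as seen from the robot), negative: to the left. Swings either way up to 1.7 rad; the hole is fully clear beyond 0.85 rad. A friction washer holds it where it is left (about 1 N at the knob moves it). Starts within 0.12 of 0.
- cover_pivot (a point): the cover's pivot screw, on the fascia's outer face, 93 mm above the worktop, 26 mm straight below the hole. The cover is a flat plate 27 mm wide at the hole, its face 3.3 mm in front of the fascia; the screw head stands 7 mm out.
- cover_knob (a point): centre of the cover's black round thumb knob, 42 mm from the pivot (above it when the cover is closed, so 135 mm above the worktop and 15 mm below the unit's top). The knob is 10 mm in diameter and 20 mm long along the unit's x: from 7 to 27 mm in front of the fascia; this point is 17 mm in front of it. It turns with the cover, on an arc about the pivot in the plane of the fascia.
- latch_pad (a point): middle of the face of the brass push pin of the spring latch: a flat round head 24 mm in diameter, squarely behind the hole, 12 mm behind the fascia's outer face at rest. It slides along the unit's +x against its spring (about 3 N at first, 7 N at the release); it releases the drawer after about 5 mm and stops after 9 mm.
- latch (a joint): how far the latch pin is pushed in along the unit's +x, in m: 0 at rest, drawer released at about 0.005, stop at 0.009; springs back when let go.
- drawer (a joint): how far the drawer has come out along the unit's -x, in m. 0: shut and latched. When the latch is pushed in it springs out by itself to about 0.04 m and stays there; it cannot be pulled while latched.
- drawer_front (a point): middle of the drawer's front face, 44.5 mm above the worktop; moves with the drawer.
- pen_center (a point): centre of the blue pen lying flat: 136 mm long along this frame's y, half-way along and 6 mm above the worktop. White barrel 10.4 mm in diameter from 16 mm on the -y side of this point to the blunt end 68 mm on the +y side; blue cap 11.6 mm in diameter on the -y side, ending 68 mm away. Two low clip edges under the cap keep it from rolling. 10 to 21 g.
- timer: bystander: small grey timer with three keys, 46 x 52 x 19 mm, lying on the worktop; origin under its middle
- lens_tissue: bystander: flat white packet of lens tissue with a blue label, 62 x 90 x 16 mm; origin under its middle
- slide_tube: bystander: standing tube, grey above and black below, 24 mm in diameter, 109 mm high; origin under its middle
- swab_pot: bystander: standing clear pot with white swabs, 34 mm in diameter, 92 mm high; origin under its middle

How it is judged:
By the outcome, as a careful person would: the job done as asked, in the order asked, and still so for the second after the job is handed in, with the robot touching nothing.
It also fails if it takes over 61 s, if anything falls off the work surface, if the arm or the gripper's body presses on something with over 40 N, if the wrist force passes 120 N, or if a joint passes its speed limit or range.

### The arm

A 7-joint arm with a two-finger parallel gripper is mounted at the origin on a cart in front of the work surface, level with it; the furniture and walls round the work are solid. World frame = base frame: x ahead of the robot, y to its left, z up, the work surface at z = 0. Lengths are in m, angles in rad, forces in N, time in s.
With the tool pointing down it reaches from about 0.4 to 0.85 m from the base axis. Payload 10.4 kg.
Tool frame: the origin (TCP) lies at the very end of the fingers, on their centre line; the grasp point (between the pads) lies 19 mm behind it; x points along the fingers, z is the direction in which the jaws open and shut, and the axes are right-handed (so a half turn about x gives the same grasp; the last joint's range is limited). The gripper opens to 85 mm and grips with 20 to 120 N. Pads are 22 mm wide; open, the fingers measure 114 mm over their backs; the gripper's body (76 mm by 85 mm) begins 54 mm behind the grasp point. The pads swing forward as they close: fully open they stand 13 mm farther back than shut.
Start: joints at [-1.243, 0.332, -0.065, 1.46, 0.022, 1.35, -0.088], TCP at [0.215, 0.587, 0.231] pointing down, gripper open.
Joint ranges: [-2.6, 2.6], [-0.5, 2.12], [-1.47, 1.34], [0.16, 2.42], [-1.27, 4.41], [0.06, 2.06], [-2.6, 2.6]. Speed limits (rad/s): [2.22, 2.22, 2.79, 2.79, 3.14, 3.14, 3.14].

### API

Orientations are given as a unit quaternion [x, y, z, w].
In Python, from workcell import telemetry, viewer, manip, spot_in, mark_of gives the robot as it stands. The module is installed in compiled form; this text tells all that it offers.
- The arm moves only by the shell command python3 -m crank 'ROWS' [FORCE]. ROWS is JSON, a list of rows, each a list of 3 entries, a list of its own where there are three numbers: the closure, from 0 (fully open) to 1 (shut), then the shift along the world's x, y, z in cm, then the turn, a rotation vector about the world's x, y, z in rad. A call has 1 to 12 rows; each row shifts and turns the commanded pose from where the row before left it; what a row does not reach is not made up. A row lasts 1/12 s, in which the tool goes at most 41.7 mm and 7.16 degrees, less where a joint would pass 70% of its speed; a pose out of reach is approached as far as the arm can. A call with a gripper value outside its range is refused whole. The fingers move at their own pace and stop on an object; FORCE is the grip in N (left out, the last holds). Time passes only in rows, so rows that do not move let the fingers close. It gives the time, the measured TCP pose, the force and the opening at its end, in the units of the state.
- telemetry.get_obs(): the state, without advancing time (a new reading comes with each control period).
- viewer.camera(name): name is "side" or "top" or "wrist"; returns a dict with "frame" (400x640x3 uint8, red, green, blue), "intrinsics" (3x3 intrinsics, pixels), "cam_to_world" (4x4, takes a point from camera to world coordinates). Camera axes: x right, y up, looking along -z (the intrinsics and any distortion apply to the point x, -y, -z); pixel columns grow to the right and rows downward; lengths in m; the calibration is good to about 2 mm. A picture is of the moment at which its call begins. There is no depth.
- manip.hand_in(): hands the job in, once; it reports no verdict.
Trained networks look in a picture, given as the dict that the camera call returned (one of the last four; its "shot" number tells which), for a name from the list of things; names that differ only in an ending like _2 or _b are one class to them, and where a whole thing is asked for, a point or a joint stands for the part that bears it (a point fixed in the world has none). Each returns a list of dicts, best first, with "conf" (0 to 1); they miss things now and then, are a little off and sometimes report something else, mostly with a low value. They report only what shows in the picture. A call takes as long as a camera call.
- spot_in(thing, picture): "location" ([x, y, z] in m, in the coordinates of the camera as it stood for that picture, good to about 4 mm: the middle of the surface that is visible of it).
- mark_of(thing, picture): "location" ([x, y, z] in m, in the coordinates of the camera as it stood for that picture, good to about 4 mm: a listed point, or the origin of a listed thing).
The state is a dict: "clock": time; "joint_pos": joint angles; "joint_velocities": joint speeds; "tau": joint torques, N m; "position": TCP position; "ee_rot": TCP orientation; "ft_force": force on the tool from outside, world axes, zero at the start; "torque": the same for the moment, N m; "grip_width": opening from 0.0 (shut) to 1.0 (fully open).
Only numpy, scipy, OpenCV 4.12 (cv2) and the standard library are available. Lean on these libraries where they do the work, as an engineer would, in place of code of your own. Each camera call takes 0.05 s, during which the arm holds its last target. There are 200 camera calls.

## Working session

There is one attempt and no reset: what is moved stays moved. The work goes in short steps, Python scripts to look and compute and a shell command to move; the robot and the scene stay as the last step left them, time stands still between calls to the robot, and variables do not carry over. Pictures are saved under pics/ and viewed, about 8 in all and at most 12, crops included, and the job is handed in when it is done.

```bash
mkdir -p pics
cat > h.py <<'E'
import numpy as np, cv2
from workcell import telemetry, viewer, manip, spot_in, mark_of
def w(p,c): 
    M=np.array(c["cam_to_world"]); return (M@np.r_[p,1])[:3]
def marks(names,c,f=mark_of,n=1):
    for t in names:
        for r in f(t,c)[:n]: print(t,np.round(w(r["location"],c)*1000,0),round(r["conf"],2))
def save(c,fn,crop=None,k=1):
    im=c["frame"][:,:,::-1]
    if crop: im=im[crop[0]:crop[1],crop[2]:crop[3]]
    cv2.imwrite(fn,cv2.resize(im,None,fx=k,fy=k,interpolation=cv2.INTER_CUBIC))
def st():
    o=telemetry.get_obs(); print({k:np.round(o[k],3).tolist() for k in("clock","joint_pos","position","ee_rot","ft_force","grip_width")})
E
python3 - <<'E'
from h import *
st()
N=["unit","release_hole","cover_pivot","cover_knob","drawer_front","pen_center","timer","lens_tissue","slide_tube","swab_pot"]
ims=[]
for n in("top","side"):
    c=viewer.camera(n); print(n,np.round(c["cam_to_world"],3).tolist()); marks(N,c); ims.append(c["frame"])
cv2.imwrite("pics/1.png",cv2.resize(ims[0][:,:,::-1],(800,500)))
cv2.imwrite("pics/2.png",cv2.resize(ims[1][:,:,::-1],(800,500)))
E
```

```text
{'clock': 0.0, 'joint_pos': [-1.243, 0.333, -0.065, 1.461, 0.022, 1.35, -0.088], 'position': [0.215, 0.587, 0.231], 'ee_rot': [-0.405, 0.58, 0.405, 0.579], 'ft_force': [-0.379, -0.538, -0.131], 'grip_width': 0.997}
top [[0.018, 0.982, -0.19, 0.311], [-1.0, 0.019, 0.002, -0.291], [0.005, 0.19, 0.982, 0.974], [0.0, 0.0, 0.0, 1.0]]
unit [ 580. -178.    3.] 0.71
cover_pivot [ 498. -172.   91.] 0.62
cover_knob [ 482. -166.  135.] 0.41
drawer_front [ 495. -171.   49.] 0.74
pen_center [ 374. -262.    5.] 0.76
timer [ 645. -451.    3.] 0.66
lens_tissue [ 493. -412.    1.] 0.68
slide_tube [ 646. -450.    3.] 0.66
swab_pot [ 630. -396.    1.] 0.48
side [[0.51, 0.736, -0.445, 0.102], [-0.86, 0.439, -0.259, -0.509], [0.004, 0.515, 0.857, 0.834], [0.0, 0.0, 0.0, 1.0]]
unit [ 580. -188.   -6.] 0.61
release_hole [ 494. -172.  122.] 0.77
cover_pivot [ 495. -174.   96.] 0.52
cover_knob [ 479. -163.  135.] 0.67
drawer_front [ 496. -176.   49.] 0.64
pen_center [ 495. -175.   46.] 0.63
timer [ 392. -441.   -3.] 0.84
lens_tissue [ 494. -416.   -5.] 0.68
slide_tube [ 644. -449.   -6.] 0.67
swab_pot [ 626. -396.    0.] 0.57
```

View pics/1.png

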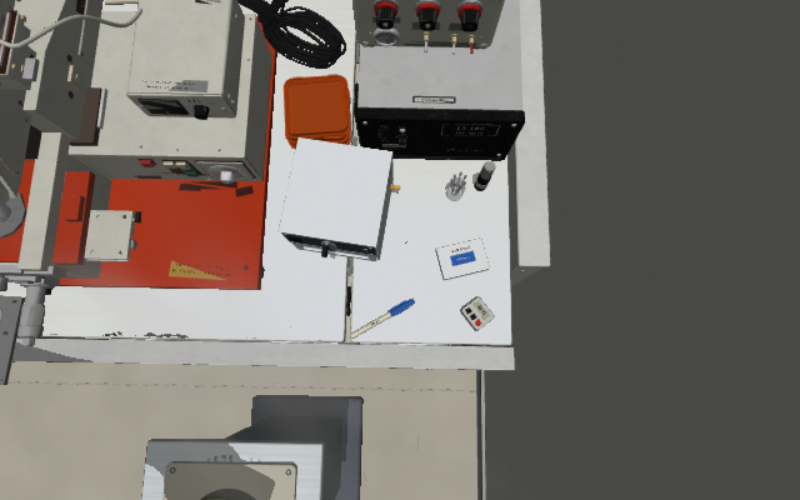

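View pics/2.png

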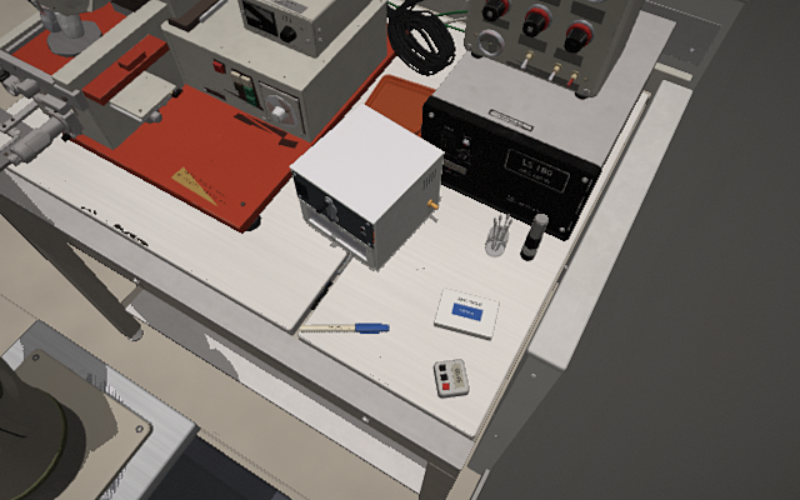

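```bash
cat >> h.py <<'E'
def ray(c,uv,z):
    K=np.array(c["intrinsics"]);M=np.array(c["cam_to_world"])
    d=np.linalg.inv(K)@np.r_[uv,1]; d=M[:3,:3]@(d*[1,-1,-1]); o=M[:3,3]
    return o+d*(z-o[2])/d[2]
E
python3 - <<'E'
from h import *
from scipy.spatial.transform import Rotation as R
print(R.from_quat(telemetry.get_obs()["ee_rot"]).as_matrix().round(2).tolist())
c=viewer.camera("top"); print(c.keys(), np.round(c["intrinsics"],1).tolist())
f=c["frame"].astype(int); 
# roof: white region in crop
g=c["frame"].min(axis=2); m=(g>205).astype(np.uint8); m[:, :222]=0
n,l,s,ce=cv2.connectedComponentsWithStats(cv2.erode(m,np.ones((3,3))))
k=l[150,270]; print(s[k])
cn=max(cv2.findContours((l==k).astype(np.uint8),0,2)[0],key=cv2.contourArea)
r=cv2.minAreaRect(cn); print("roof",r, [np.round(ray(c,p,.15)*1e3,0).tolist() for p in cv2.approxPolyDP(cn,5,True)[:,0]])
for p in [(297,140),(393,152),(380,250),(282,233)]: print(np.round(ray(c,np.array(p)*.8,.15)*1e3,0))
b=(f[:,:,2]-f[:,:,0]>50).astype(np.uint8); n,l,s,ce=cv2.connectedComponentsWithStats(b)
for i in range(1,n):
    if s[i,4]>30: print(s[i],ce[i],np.round(ray(c,ce[i],.006)*1e3,0))
print("blunt",np.round(ray(c,(352*.8,335.5*.8),.006)*1e3,0),"cap",np.round(ray(c,(414*.8,301*.8),.006)*1e3,0))
for p in [(35,330),(40,290),(10,220),(265,290)]: print([np.round(ray(c,np.array(p)*.8,z)*1e3,0)[:2].tolist() for z in(0.05,.25)])
save(c,"pics/3.png",(100,285,210,350),4)
E
```

```text
[[0.0, -0.94, 0.34], [0.0, 0.34, 0.94], [-1.0, -0.0, 0.0]]
dict_keys(['frame', 'intrinsics', 'cam_to_world', 'shot']) [[408.8, 0.0, 319.6], [0.0, 408.8, 204.6], [0.0, 0.0, 1.0]]
[ 225  112   87   84 5558]
roof ((268.01348876953125, 152.91891479492188), (76.2811279296875, 74.8015365600586), 9.462322235107422) [[669.0, -118.0, 150.0], [512.0, -95.0, 150.0], [489.0, -249.0, 150.0], [647.0, -271.0, 150.0]]
[ 669. -113.  150.]
[ 650. -278.  150.]
[ 479. -260.  150.]
[505. -97. 150.]
[360 201  21  12 165] [369.84848485 206.31515152] [ 496. -414.    6.]
[311 239  21  14 125] [320.752 245.448] [ 399. -297.    6.]
blunt [ 344. -206.    6.] cap [ 411. -322.    6.]
[[342.0, 356.0], [335.0, 216.0]]
[[414.0, 358.0], [391.0, 217.0]]
[[543.0, 433.0], [493.0, 276.0]]
[[421.0, -49.0], [397.0, -102.0]]
```

View pics/3.png

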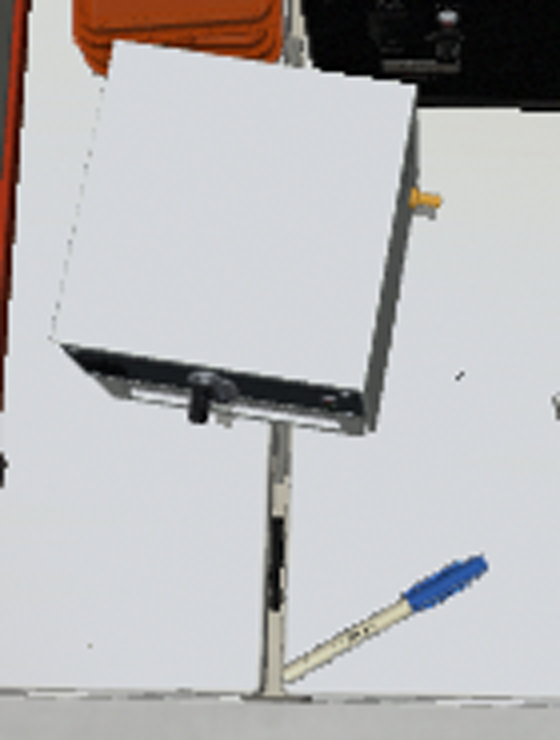

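```bash
python3 -m crank '[[1,[0,0,4],[0,0,0.069]],[1,[0,0,4],[0,0,0.069]],[1,[0,0,4],[0,0,0.068]],[1,[0.6,-3.6,0],[0,0,0]],[1,[0.6,-3.6,0],[0,0,0]],[1,[0.6,-3.6,0],[0,0,0]],[1,[0.6,-3.6,0],[0,0,0]],[1,[0.6,-3.6,0],[0,0,0]],[1,[0.6,-3.6,0],[0,0,0]],[1,[1,-3.5,0],[0,0,0]],[1,[1,-3.5,0],[0,0,0]],[1,[1,-3.5,0],[0,0,0]]]' 40; python3 -c "
from h import *;st()"
```

```text
clock: 2.15
position: [0.2809, 0.2642, 0.3515]
ee_rot: [-0.462, 0.535, 0.463, 0.535]
ft_force: [0.8, -0.2, 1.2]
grip_width: 0.003
{'clock': 2.15, 'joint_pos': [-0.989, -0.25, 0.093, 1.815, 0.023, 1.575, 0.527], 'position': [0.281, 0.264, 0.351], 'ee_rot': [-0.462, 0.535, 0.463, 0.535], 'ft_force': [0.805, -0.199, 1.208], 'grip_width': 0.003}
```

```bash
python3 -m crank '[[1,[3,-2.8,0],[0,0,0]],[1,[3,-2.8,0],[0,0,0]],[1,[3,-2.8,0],[0,0,0]],[1,[1.2,-3.5,0],[0,0,0]],[1,[1.2,-3.5,0],[0,0,0]],[1,[1.2,-3.5,0],[0,0,0]],[1,[1.2,-3.5,0],[0,0,0]],[1,[1.2,-3.5,0],[0,0,0]],[1,[1.2,-3.5,0],[0,0,0]],[1,[1.2,-3.5,0],[0,0,0]],[1,[1.2,-3.5,-2],[0,0,0]],[1,[1.2,-3.5,-2],[0,0,0]]]'
python3 - <<'E'
from h import *
st(); c=viewer.camera("wrist"); print(np.round(c["cam_to_world"],2).tolist())
marks(["cover_knob","cover_pivot","release_hole","unit"],c)
s=viewer.camera("side"); marks(["cover_knob","cover_pivot","release_hole"],s)
a=cv2.resize(c["frame"],(400,250));b=cv2.resize(s["frame"][80:280,180:500],(400,250))
cv2.imwrite("pics/4.png",np.hstack([a,b])[:,:,::-1])
E
```

```text
clock: 3.15
position: [0.4793, -0.1345, 0.3124]
ee_rot: [-0.463, 0.534, 0.462, 0.536]
ft_force: [0.6, 1.5, -0.5]
grip_width: -0.002
{'clock': 3.15, 'joint_pos': [-0.653, -0.03, 0.832, 1.695, 0.021, 1.464, 1.603], 'position': [0.479, -0.134, 0.312], 'ee_rot': [-0.463, 0.534, 0.462, 0.536], 'ft_force': [0.564, 1.488, -0.515], 'grip_width': -0.002}
[[0.14, -0.95, -0.27, 0.41], [0.99, 0.14, 0.04, -0.12], [0.0, -0.27, 0.96, 0.46], [0.0, 0.0, 0.0, 1.0]]
cover_knob [ 479. -167.  135.] 0.55
release_hole [ 493. -172.   95.] 0.73
cover_knob [ 480. -167.  136.] 0.65
cover_pivot [ 495. -174.   93.] 0.77
release_hole [ 495. -171.  120.] 0.63
```

View pics/4.png

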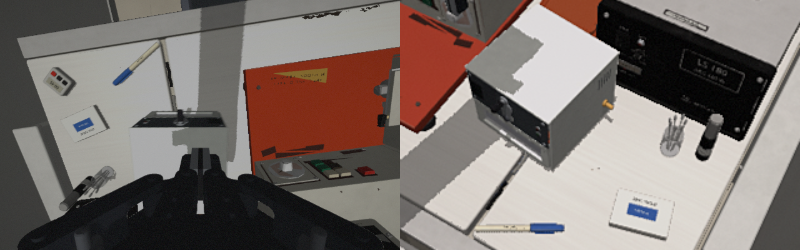

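```bash
python3 -m crank '[[1,[0,0,-3.5],[0,0,0]],[1,[0,0,-3.5],[0,0,0]],[1,[0,0,-3.5],[0,0,0]],[1,[0,0,-3.5],[0,0,0]],[1,[0,0,-3.5],[0,0,0]],[1,[0,0,-3.2],[0,0,0]],[1,[-0.14,-0.99,0],[0,0,0]],[1,[0,0,0],[0,0,0]]]'; python3 -m crank '[[1,[-0.14,-0.99,0],[0,0,0]],[1,[0,0,0],[0,0,0]]]';python3 -m crank '[[1,[-0.14,-0.99,0],[0,0,0]],[1,[0,0,0],[0,0,0]]]'
```

```text
clock: 4.27
position: [0.4762, -0.1437, 0.1048]
ee_rot: [-0.462, 0.536, 0.463, 0.534]
ft_force: [-0.3, -1.2, 0.9]
grip_width: 0.004
clock: 4.43
position: [0.4768, -0.1542, 0.107]
ee_rot: [-0.463, 0.534, 0.461, 0.536]
ft_force: [-0.4, -1.0, -0.2]
grip_width: 0.001
clock: 4.6
position: [0.4749, -0.1639, 0.1061]
ee_rot: [-0.463, 0.534, 0.462, 0.536]
ft_force: [0.5, -0.2, -0.1]
grip_width: 0.002
```

```bash
python3 -m crank '[[1,[-0.14,-0.99,0],[0,0,0]],[1,[-0.14,-0.99,0],[0,0,0]],[1,[0,0,0],[0,0,0]]]'
python3 - <<'E'
from h import *
s=viewer.camera("side"); marks(["cover_knob","cover_pivot","release_hole"],s)
c=viewer.camera("wrist"); marks(["cover_knob","release_hole"],c)
a=cv2.resize(c["frame"],(400,250));b=cv2.resize(s["frame"][110:230,210:370],(400,300))[:250]
cv2.imwrite("pics/5.png",np.hstack([a,b])[:,:,::-1])
E
```

```text
clock: 4.85
position: [0.4715, -0.1831, 0.1053]
ee_rot: [-0.462, 0.535, 0.462, 0.536]
ft_force: [-0.8, -0.6, 0.4]
grip_width: -0.0
cover_knob [ 473. -201.  118.] 0.53
cover_pivot [ 495. -174.   93.] 0.37
release_hole [ 493. -176.  118.] 0.98
cover_knob [ 474. -199.  120.] 0.97
```

View pics/5.png

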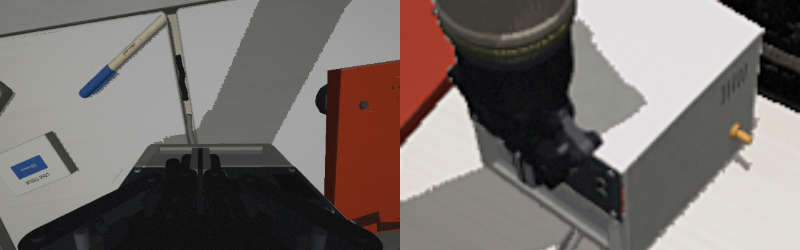

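```bash
python3 -m crank '[[1,[-0.03,-0.2,-0.6],[0,0,0]],[1,[-0.08,-0.55,0],[0,0,0]],[1,[0,0,0],[0,0,0]]]'; python3 -m crank '[[1,[-0.05,0.3,0],[0,0,0]],[1,[-0.5,0.1,2],[0,0,0]],[0.6,[-3,0,2.8],[0,0,0]],[0.6,[-3,0,2.8],[0,0,0]],[0.6,[-2,-2,1],[0,0,-0.12]]]'
python3 - <<'E'
from h import *
st()
s=viewer.camera("side"); marks(["cover_knob","cover_pivot","release_hole"],s)
c=viewer.camera("wrist"); marks(["cover_knob","release_hole","latch_pad","pen_center"],c)
t=viewer.camera("top"); marks(["pen_center"],t)
a=cv2.resize(c["frame"],(400,250));b=cv2.resize(s["frame"][110:230,210:370],(400,300))[:250]
cv2.imwrite("pics/6.png",np.hstack([a,b])[:,:,::-1])
E
```

```text
clock: 5.45
position: [0.4702, -0.1874, 0.0975]
ee_rot: [-0.462, 0.534, 0.464, 0.535]
ft_force: [1.7, 8.3, -4.5]
grip_width: -0.002
clock: 5.87
position: [0.3937, -0.2033, 0.1788]
ee_rot: [-0.431, 0.56, 0.431, 0.561]
ft_force: [0.6, 0.7, 0.5]
grip_width: 0.397
{'clock': 5.867, 'joint_pos': [-0.566, -0.124, 0.904, 2.024, 0.103, 1.196, 1.608], 'position': [0.394, -0.203, 0.179], 'ee_rot': [-0.431, 0.56, 0.431, 0.561], 'ft_force': [0.603, 0.687, 0.506], 'grip_width': 0.397}
cover_knob [ 471. -206.  113.] 0.48
cover_pivot [ 497. -178.   93.] 0.7
release_hole [ 497. -174.  117.] 0.84
cover_knob [ 474. -205.  114.] 0.59
release_hole [ 380. -265.    6.] 0.17
latch_pad [ 497. -415.    1.] 0.56
pen_center [ 378. -261.    7.] 0.59
pen_center [ 377. -263.    7.] 0.55
```

View pics/6.png

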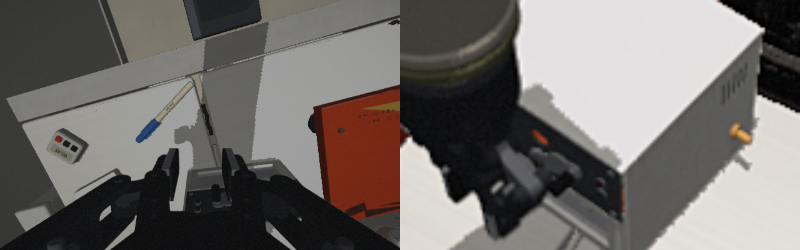

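```bash
python3 -m crank '[[0.6,[-0.24,-0.86,-1.1],[0,0,-0.112]],[0.6,[-0.24,-0.86,-1.1],[0,0,-0.112]],[0.6,[-0.24,-0.86,-1.1],[0,0,-0.112]],[0.6,[-0.24,-0.86,-1.1],[0,0,-0.112]],[0.6,[-0.24,-0.86,-1.1],[0,0,-0.112]],[0.6,[-0.24,-0.86,-1.1],[0,0,-0.112]],[0.6,[-0.2,-0.86,-1.1],[0,0,-0.112]],[0.6,[0,0,0],[0,0,0]]]'
python3 - <<'E'
from h import *
st()
c=viewer.camera("wrist"); marks(["pen_center"],c)
f=c["frame"].astype(int); b=(f[:,:,2]-f[:,:,0]>50).astype(np.uint8); n,l,s,ce=cv2.connectedComponentsWithStats(b)
for i in range(1,n):
    if s[i,4]>60: print(s[i],np.round(ray(c,ce[i],.006)*1e3,0))
save(c,"pics/7.png",None,1)
E
```

```text
clock: 7.08
position: [0.3761, -0.2656, 0.0986]
ee_rot: [-0.18, 0.685, 0.181, 0.683]
ft_force: [-0.3, 1.1, 0.5]
grip_width: 0.401
{'clock': 7.083, 'joint_pos': [-0.442, 0.131, 1.027, 2.075, -0.131, 1.005, 1.169], 'position': [0.376, -0.266, 0.099], 'ee_rot': [-0.18, 0.685, 0.181, 0.683], 'ft_force': [-0.302, 1.126, 0.536], 'grip_width': 0.401}
pen_center [ 378. -263.    9.] 0.95
[316 223  20  58 727] [ 402. -302.    6.]
```

View pics/7.png

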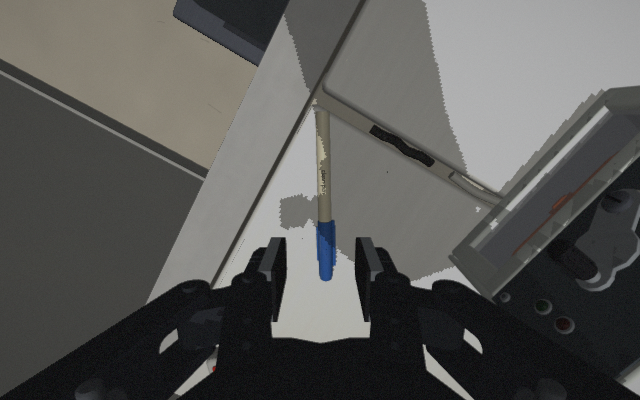

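```bash
python3 -m crank '[[0.6,[0.15,0.2,-3.5],[0,0,0]],[0.6,[0,0,-3.5],[0,0,0]],[0.6,[0,0,-1.8],[0,0,0]],[0.6,[0,0,-0.8],[0,0,0]],[0.6,[0,0,0],[0,0,0]],[0.8,[0,0,0],[0,0,0]],[1,[0,0,0],[0,0,0]],[1,[0,0,0],[0,0,0]],[1,[0,0,0],[0,0,0]],[1,[0,0,0],[0,0,0]]]' 60; python3 -m crank '[[1,[0,0,1],[0,0,0]],[1,[0,0,2],[0,0,0]],[1,[0,0,0],[0,0,0]]]'
python3 - <<'E'
from h import *
st()
c=viewer.camera("wrist"); marks(["pen_center"],c); t=viewer.camera("side"); marks(["pen_center"],t)
a=cv2.resize(c["frame"],(400,250));b=cv2.resize(t["frame"][190:310,210:370],(400,300))[:250]
cv2.imwrite("pics/8.png",np.hstack([a,b])[:,:,::-1])
E
```

```text
clock: 8.02
position: [0.3803, -0.2631, 0.006]
ee_rot: [-0.183, 0.682, 0.183, 0.684]
ft_force: [-2.2, 0.3, 9.2]
grip_width: 0.078
clock: 8.27
position: [0.381, -0.2639, 0.0376]
ee_rot: [-0.183, 0.681, 0.182, 0.685]
ft_force: [1.1, -0.7, -0.5]
grip_width: 0.076
{'clock': 8.267, 'joint_pos': [-0.354, 0.289, 0.966, 2.12, -0.314, 0.874, 1.318], 'position': [0.381, -0.264, 0.038], 'ee_rot': [-0.183, 0.681, 0.182, 0.685], 'ft_force': [1.107, -0.673, -0.498], 'grip_width': 0.076}
pen_center [ 380. -260.   38.] 0.82
pen_center [ 378. -268.   32.] 0.84
```

View pics/8.png

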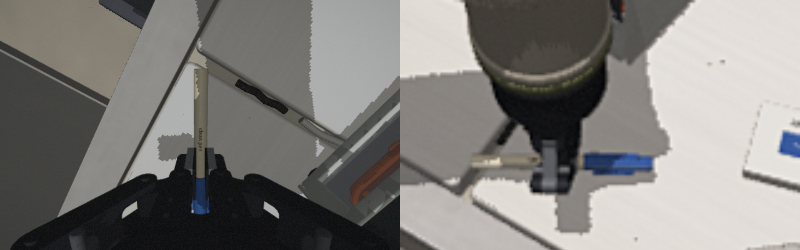

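```bash
python3 -m crank '[[1,[0,0,2.3],[0,0,-0.112]],[1,[0,0,2.3],[0,0,-0.112]],[1,[0,0,2.3],[0,0,-0.112]],[1,[0,0,2.3],[0,0,-0.112]],[1,[0.06,0.67,0],[0,0,-0.112]],[1,[0.06,0.67,0],[0,0,-0.112]],[1,[0.06,0.67,0],[0,0,-0.112]],[1,[0.06,0.67,0],[0,0,-0.112]],[1,[0.06,0.67,0],[0,0,-0.112]],[1,[0.06,0.67,0],[0,0,-0.112]],[1,[0.06,0.67,0],[0,0,-0.112]],[1,[0.06,0.67,0],[0,0,-0.112]]]'; python3 -m crank '[[1,[0.06,0.67,0],[0,0,-0.112]],[1,[0.06,0.67,0],[0,0,-0.112]],[1,[0.06,0.67,0],[0,0,-0.112]],[1,[0.06,0.67,0],[0,0,-0.112]],[1,[0.06,0.67,0],[0,0,-0.112]],[1,[0.06,0.67,0],[0,0,-0.112]],[1,[0.06,0.67,0],[0,0,-0.112]],[1,[0.06,0.67,0],[0,0,-0.112]],[1,[0,0,0],[0,0,0]]]'
python3 - <<'E'
from h import *
from scipy.spatial.transform import Rotation as R
st(); z=R.from_quat(telemetry.get_obs()["ee_rot"]).as_matrix()
print(z.round(3).tolist())
for n in("side","wrist","top"):
    c=viewer.camera(n); print(n);marks(["pen_center","release_hole","cover_knob","latch_pad"],c); cv2.imwrite(f"{n}_a.png",c["frame"][:,:,::-1])
    if n=="wrist": a=cv2.resize(c["frame"],(400,250))
    if n=="side": b=cv2.resize(c["frame"][130:230,200:360],(400,250))
    np.savez(f"{n}_a.npz",K=c["intrinsics"],M=c["cam_to_world"])
cv2.imwrite("pics/9.png",np.hstack([a,b])[:,:,::-1])
E
```

```text
clock: 9.47
position: [0.3836, -0.2086, 0.126]
ee_rot: [0.284, 0.647, -0.284, 0.648]
ft_force: [0.0, 0.4, -0.6]
grip_width: 0.074
clock: 10.22
position: [0.3885, -0.1545, 0.1259]
ee_rot: [-0.536, -0.461, 0.537, -0.461]
ft_force: [0.5, 1.3, -0.4]
grip_width: 0.079
{'clock': 10.217, 'joint_pos': [-0.654, -0.121, 0.898, 2.143, 0.108, 1.077, -1.533], 'position': [0.388, -0.155, 0.126], 'ee_rot': [-0.536, -0.461, 0.537, -0.461], 'ft_force': [0.493, 1.298, -0.382], 'grip_width': 0.079}
[[-0.0, 0.989, -0.15], [-0.001, -0.15, -0.989], [-1.0, -0.0, 0.001]]
side
pen_center [ 390. -159.  124.] 0.69
release_hole [ 494. -172.  117.] 0.93
cover_knob [ 475. -206.  110.] 0.67
wrist
pen_center [ 393. -154.  125.] 0.84
release_hole [ 499. -172.  122.] 0.78
cover_knob [ 475. -206.  112.] 0.84
top
pen_center [ 497. -170.  120.] 0.72
release_hole [ 494. -174.  123.] 0.75
cover_knob [ 475. -205.  113.] 0.47
```

View pics/9.png

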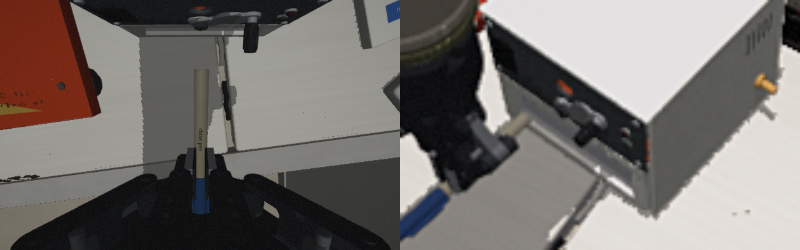

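```bash
python3 -m crank '[[1,[0.91,-0.22,-0.2],[0,0,0]],[1,[0.91,-0.22,-0.2],[0,0,0]],[1,[0.91,-0.22,-0.15],[0,0,0]],[1,[0,0,0],[0,0,0]]]'
python3 - <<'E'
from h import *
st()
def proj(c,p):
    M=np.linalg.inv(np.array(c["cam_to_world"])); q=(M@np.r_[p,1])[:3]*[1,-1,-1]; u=np.array(c["intrinsics"])@q; return u[:2]/u[2]
C={}
for n in("side","wrist","top"):
    c=C[n]=viewer.camera(n); print(n);marks(["pen_center","release_hole","latch_pad"],c)
    for nm,p in (("hole",(.495,-.1725,.119)),("tip",(.484,-.1705,.119)),("cen",(.4163,-.1607,.119))): print(nm,proj(c,p).round(1))
s=C["side"]["frame"][130:190,230:310].copy(); w=C["wrist"]["frame"][0:160,230:443]
cv2.imwrite("pics/10.png",np.hstack([cv2.resize(s,(400,300),interpolation=2),cv2.resize(w,(400,300))])[:,:,::-1])
E
```

```text
clock: 11.3
position: [0.4171, -0.1623, 0.1208]
ee_rot: [-0.535, -0.461, 0.536, -0.463]
ft_force: [-0.2, 0.1, -0.0]
grip_width: 0.079
{'clock': 11.3, 'joint_pos': [-0.664, 0.009, 0.956, 2.084, -0.006, 1.05, -1.422], 'position': [0.417, -0.162, 0.121], 'ee_rot': [-0.535, -0.461, 0.536, -0.463], 'ft_force': [-0.171, 0.135, -0.036], 'grip_width': 0.079}
side
pen_center [ 417. -166.  119.] 0.63
release_hole [ 496. -173.  121.] 0.56
hole [265.1 164.9]
tip [260.9 168.6]
cen [235.4 192.7]
wrist
pen_center [ 417. -160.  122.] 0.74
release_hole [ 498. -172.  120.] 0.67
hole [318.9  85.9]
tip [318.2 112.4]
cen [318.8 252.4]
top
pen_center [ 415. -162.  121.] 0.66
release_hole [ 477. -208.  113.] 0.73
latch_pad [ 645. -451.   -2.] 0.69
hole [263.8 194.8]
tip [262.6 199.8]
cen [256.5 231.2]
```

View pics/10.png

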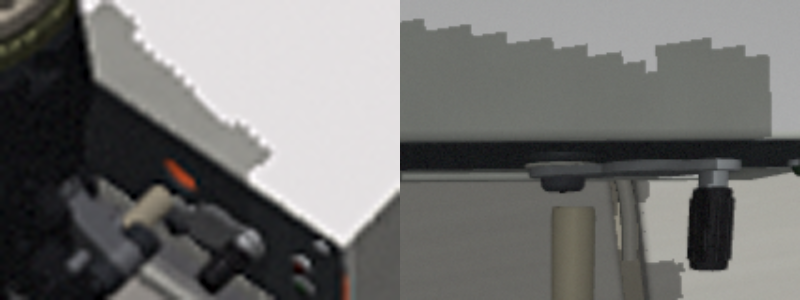

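```bash
python3 -m crank '[[1,[0,0.22,-0.12],[0,0,0]],[1,[0.5,-0.07,0],[0,0,0]],[1,[0.2,-0.03,0],[0,0,0]],[1,[0,0,0],[0,0,0]]]'
python3 - <<'E'
from h import *
C={}
for n in("side","wrist"):
    c=C[n]=viewer.camera(n); print(n);marks(["pen_center","release_hole"],c)
s=C["side"]["frame"][150:180,250:290].copy(); w=C["wrist"]["frame"][40:140,253:387]
cv2.imwrite("pics/11.png",np.hstack([cv2.resize(s,(400,300),interpolation=2),cv2.resize(w,(400,300))])[:,:,::-1])
E
```

```text
clock: 12.23
position: [0.4236, -0.161, 0.1196]
ee_rot: [-0.535, -0.462, 0.535, -0.463]
ft_force: [0.4, 0.3, -0.8]
grip_width: 0.077
side
pen_center [ 490. -417.   -1.] 0.72
release_hole [ 495. -171.  116.] 0.81
wrist
pen_center [ 426. -159.  118.] 0.65
release_hole [ 500. -174.  121.] 0.65
```

View pics/11.png

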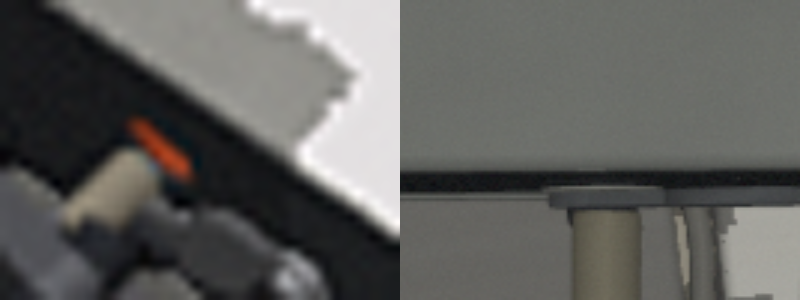

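```bash
python3 -m crank '[[1,[0.4,-0.06,0],[0,0,0]],[1,[0.4,-0.06,0],[0,0,0]],[1,[0,0,0],[0,0,0]]]';python3 -m crank '[[1,[0.3,-0.04,0],[0,0,0]],[1,[0.2,-0.03,0],[0,0,0]],[1,[0,0,0],[0,0,0]]]'
```

```text
clock: 12.78
position: [0.4319, -0.1622, 0.1197]
ee_rot: [-0.535, -0.462, 0.535, -0.463]
ft_force: [-0.2, 0.6, 0.1]
grip_width: 0.08
clock: 13.03
position: [0.4363, -0.1629, 0.1196]
ee_rot: [-0.535, -0.462, 0.536, -0.463]
ft_force: [-0.2, 0.7, 0.1]
grip_width: 0.074
```

```bash
python3 -m crank '[[1,[0.3,-0.04,0],[0,0,0]],[1,[0.2,-0.03,0],[0,0,0]],[1,[0,0,0],[0,0,0]]]';python3 -m crank '[[1,[0.3,-0.04,0],[0,0,0]],[1,[0.2,-0.03,0],[0,0,0]],[1,[0,0,0],[0,0,0]]]'
python3 - <<'E'
from h import *
for n in("side","top"):
    c=viewer.camera(n); marks(["drawer_front","release_hole"],c)
E
```

```text
clock: 13.28
position: [0.4403, -0.1636, 0.1192]
ee_rot: [-0.535, -0.462, 0.536, -0.462]
ft_force: [-3.9, 0.5, 0.2]
grip_width: 0.077
clock: 13.53
position: [0.445, -0.1643, 0.1191]
ee_rot: [-0.535, -0.462, 0.536, -0.462]
ft_force: [-6.2, 1.3, 0.2]
grip_width: 0.079
drawer_front [ 473. -170.   47.] 0.78
release_hole [ 496. -170.  119.] 0.76
drawer_front [ 456. -167.   48.] 0.97
release_hole [ 579. -179.    4.] 0.66
```

```bash
python3 -m crank '[[1,[-1,0.14,0],[0,0,0]],[1,[-1.5,0.22,0],[0,0,0]],[1,[-1.5,0.22,0],[0,0,0]],[1,[-1.5,0.22,0],[0,0,0]],[1,[0,0,1.5],[0,0,0]],[1,[0,0,1.5],[0,0,0]]]'
python3 - <<'E'
from h import *
for n in("side","top"):
    c=viewer.camera(n); marks(["drawer_front","cover_knob"],c)
E
python3 -m crank '[[1,[0,-0.66,0],[0,0,0.112]],[1,[0,-0.66,0],[0,0,0.112]],[1,[0,-0.66,0],[0,0,0.112]],[1,[0,-0.66,0],[0,0,0.112]],[1,[0,-0.66,0],[0,0,0.112]],[1,[0,-0.66,0],[0,0,0.112]],[1,[0,-0.66,0],[0,0,0.112]],[1,[0,-0.66,0],[0,0,0.112]],[1,[0,-0.66,0],[0,0,0.112]],[1,[0,-0.66,0],[0,0,0.112]]]';python3 -m crank '[[1,[0,-0.66,0],[0,0,0.112]],[1,[0,-0.66,0],[0,0,0.112]],[1,[0,-0.66,0],[0,0,0.112]],[1,[0,-0.66,0],[0,0,0.112]],[1,[0,-0.66,0],[0,0,0.112]],[1,[0,-0.66,0],[0,0,0.112]],[1,[0,-0.66,0],[0,0,0.112]],[1,[0,-0.66,0],[0,0,0.112]],[1,[0,-0.66,0],[0,0,0.112]],[1,[0,-0.66,0],[0,0,0.112]],[1,[0,0,0],[0,0,0]]]'
python3 - <<'E'
from h import *
st()
for n in("side","wrist"):
    c=viewer.camera(n); marks(["pen_center","drawer_front","timer"],c)
E
```

```text
clock: 14.33
position: [0.3903, -0.156, 0.1498]
ee_rot: [0.535, 0.462, -0.535, 0.462]
ft_force: [1.0, 0.7, 0.3]
grip_width: 0.076
drawer_front [ 456. -171.   47.] 0.95
cover_knob [ 471. -205.  114.] 0.65
drawer_front [ 456. -167.   47.] 0.91
cover_knob [ 475. -207.  112.] 0.59
clock: 15.47
position: [0.3906, -0.2226, 0.1491]
ee_rot: [0.206, 0.676, -0.207, 0.676]
ft_force: [-0.1, -0.2, -0.8]
grip_width: 0.079
clock: 16.38
position: [0.3904, -0.2895, 0.1491]
ee_rot: [-0.184, 0.683, 0.184, 0.682]
ft_force: [-0.2, -0.2, 0.0]
grip_width: 0.08
{'clock': 16.383, 'joint_pos': [-0.555, 0.156, 1.2, 1.968, -0.16, 1.122, 1.238], 'position': [0.39, -0.289, 0.149], 'ee_rot': [-0.184, 0.683, 0.184, 0.682], 'ft_force': [-0.217, -0.191, 0.048], 'grip_width': 0.08}
pen_center [ 387. -294.  146.] 0.77
drawer_front [ 459. -168.   48.] 0.61
timer [ 388. -439.    0.] 0.82
pen_center [ 391. -285.  150.] 0.89
drawer_front [ 456. -168.   48.] 0.8
```

```bash
python3 -m crank '[[1,[0,0,-3.5],[0,0,0]],[1,[0,0,-3.5],[0,0,0]],[1,[0,0,-3.5],[0,0,0]],[1,[0,0,-2],[0,0,0]],[1,[0,0,-0.9],[0,0,0]],[1,[0,0,-0.4],[0,0,0]],[1,[0,0,-0.3],[0,0,0]],[1,[0,0,0],[0,0,0]]]'
```

```text
clock: 17.45
position: [0.3917, -0.2885, 0.0094]
ee_rot: [-0.183, 0.682, 0.183, 0.684]
ft_force: [-0.2, 0.4, -0.6]
grip_width: 0.078
```

```bash
python3 -m crank '[[1,[0,0,-0.2],[0,0,0]],[1,[0,0,0],[0,0,0]]]';python3 -m crank '[[1,[0,0,-0.15],[0,0,0]],[1,[0,0,0],[0,0,0]]]'
```

```text
clock: 17.62
position: [0.3917, -0.2883, 0.0074]
ee_rot: [-0.183, 0.682, 0.183, 0.684]
ft_force: [0.8, 0.4, -0.4]
grip_width: 0.078
clock: 17.78
position: [0.3917, -0.2884, 0.006]
ee_rot: [-0.183, 0.682, 0.183, 0.684]
ft_force: [-1.6, 2.4, 9.6]
grip_width: 0.077
```

```bash
python3 -m crank '[[0.88,[0,0,0],[0,0,0]],[0.8,[0,0,0],[0,0,0]],[0.7,[0,0,0],[0,0,0]],[0.65,[0,0,0],[0,0,0]],[0.65,[0,0,0],[0,0,0]],[0.65,[0,0,1],[0,0,0]],[0.65,[0,0,3],[0,0,0]],[0.65,[0,0,4],[0,0,0]],[0.65,[0,0,4],[0,0,0]],[0.65,[0,0,4],[0,0,0]],[0.65,[-2,0,3],[0,0,0]],[0.65,[-2,0,0],[0,0,0]]]'
python3 - <<'E'
from h import *
st(); C=[]
for n in("side","top"):
    c=viewer.camera(n);C.append(c); marks(["pen_center","drawer_front","cover_knob","timer","lens_tissue","slide_tube","swab_pot"],c)
cv2.imwrite("pics/12.png",np.hstack([cv2.resize(C[0]["frame"][120:370,180:500],(400,312)),cv2.resize(C[1]["frame"][80:300,210:440],(400,312))])[:,:,::-1])
E
```

```text
clock: 18.78
position: [0.3628, -0.2877, 0.1865]
ee_rot: [-0.183, 0.682, 0.183, 0.684]
ft_force: [-0.7, 0.8, 1.1]
grip_width: 0.353
{'clock': 18.783, 'joint_pos': [-0.687, -0.141, 1.215, 1.977, 0.138, 1.215, 1.001], 'position': [0.363, -0.288, 0.186], 'ee_rot': [-0.183, 0.682, 0.183, 0.684], 'ft_force': [-0.687, 0.833, 1.096], 'grip_width': 0.353}
pen_center [ 390. -293.    4.] 0.62
timer [ 391. -440.    0.] 0.97
lens_tissue [ 493. -417.   -4.] 0.87
slide_tube [ 647. -453.   -6.] 0.62
swab_pot [ 623. -399.    2.] 0.69
drawer_front [ 457. -166.   49.] 0.79
cover_knob [ 474. -206.  113.] 0.62
timer [ 391. -441.    2.] 0.78
lens_tissue [ 494. -415.   -1.] 0.6
slide_tube [ 645. -449.    1.] 0.74
swab_pot [ 390. -446.    1.] 0.62
```

View pics/12.png

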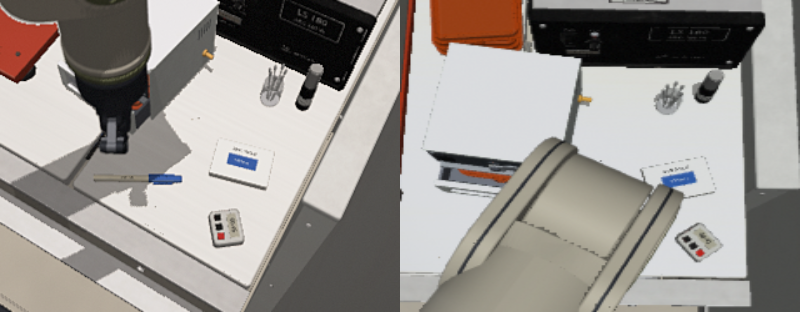

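The pen lies flat on the worktop. The drawer is open with its amber boxes showing, the cover is still aside, and the bystanders have not moved. The gripper is clear of everything, so I'm handing in.

```bash
python3 -c "
from h import *;print(manip.hand_in())"
```

```text
the job is handed in; nothing more can be done
None
```

The job is done and handed in at about 19 s on the robot's clock. The hand-in gives no verdict.

- **Cover:** I pushed the knob to the unit's right with the closed fingers. Measured after the push, the cover stood at about 1.07 rad, and the hole is clear beyond 0.85. The last reading still had the knob at about 113 mm up, so it stayed aside.
- **Latch:** I pushed it with the blunt barrel end of the pen. The tip entered the hole without contact, and the force rose to about 6 N as the latch gave. The drawer front came out from x ≈ 0.495 m to 0.456 m, about 40 mm, and stayed there.
- **Pen:** I lowered it onto the worktop before opening the fingers. It lies flat at about (0.39, -0.29), roughly 3 cm from where it started.
- **Other things:** The timer, lens tissue and slide tube read within about 5 mm of their starting positions. The swab pot did too in the side view, and it looked unmoved in the pictures.

**Checks that disagreed:**
- **Cover angle:** during the last cover push the side force reached about 8 N and the cover stopped slightly short of the 1.19 rad I aimed for.
- **Network reports:** a few were plainly wrong, such as the swab pot reported at the timer's place in the last top view. In the last check the side view was blocked by the arm and gave no drawer or knob reading, so those two come from the top view only.

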